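Load the steriliser trays: stack the cassettes, nest the canister

TASK

Load the two steriliser trays. In the middle of the rectangular tray stack the three instrument cassettes flat, the largest at the bottom, then the medium one, the smallest on top, each centred on the one below with its length along the length of the tray; in the middle of the round tray stand the open steel cup upright, and stand the slim canister upright inside the cup. Never let the canister tip over, and leave the two capped jars where they stand.

Things in the scene. Friction and masses are not known exactly. Their poses are not given: they have to be found in the camera images.
- large_mid (a point): Largest instrument cassette: a closed flat steel box with dark vent slots on its top, 150 long x 66 wide x 34 high (mm), lying flat; loose. The point is its centre, 17 mm above its underside; x runs along its length, y across its width, z up out of its top.
- medium_mid (a point): Medium instrument cassette: a closed flat steel box with dark vent slots on its top, 120 long x 56 wide x 30 high (mm), lying flat; loose. The point is its centre, 15 mm above its underside; x runs along its length, y across its width, z up out of its top.
- small_mid (a point): Smallest instrument cassette: a closed flat steel box with dark vent slots on its top, 90 long x 44 wide x 28 high (mm), lying flat; loose. The point is its centre, 14 mm above its underside; x runs along its length, y across its width, z up out of its top.
- cup_mid (a point): Open round steel cup standing on its base, mouth up; 60 mm across at the rim, 54 mm at the base, 34 mm high, wall 3 mm, its inner floor 4 mm above its underside; loose. The point is on its axis, 17 mm above its underside; z up.
- canister_mid (a point): Slim closed round steel canister standing upright, 34 mm in diameter, 75 mm high, a dark ring near its top; loose. The point is on its axis, half-way up, 37.5 mm above its underside; z up.
- tray_floor (a point): Rectangular aluminium steriliser tray with a pattern of dark holes, 200 x 140 mm outside, rim 10 mm above the counter, wall 3 mm, fixed to the counter. The point is the centre of its inner floor, 3 mm above the counter; x runs along its length, y across it, z up.
- dish_floor (a point): Round aluminium tray, low and shallow, 130 mm across, rim 8 mm above the counter, wall 3 mm, fixed to the counter. The point is the centre of its inner floor, 3 mm above the counter; z up.
- amber_jar: Low amber glass jar with black cap and paper label, 48 mm across, 55 mm high. Loose, standing on the counter; a bystander to be left alone. Origin at the centre of its underside.
- white_jar: Low white plastic jar with red cap, 52 mm across, 50 mm high. Loose, standing on the counter; a bystander to be left alone. Origin at the centre of its underside.
Mind the look-alikes: they are no part of the job. What is shaped like the part that bears cup_mid but blue or purple is not meant.

How it is judged:
At the end, for the whole second after the job is handed in: Rectangular tray: cassettes large, medium, small from below, flat, centred (first 15 mm on the tray, others 13 mm on the one below), lengths within 0.25 rad of the tray's. Round tray: cup upright within 15 mm of centre, canister upright on its floor. Heights 4 mm, tilts 0.1 rad (horizontal distance between large_mid and tray_floor below 0.015 m and z of large_mid in the frame of tray_floor between 0.013 and 0.021 m and angle between each of large_mid, medium_mid, small_mid, cup_mid, canister_mid's own z axis and vertical below 0.1 rad and angle between the x axis of each of large_mid, medium_mid, small_mid and the x axis of tray_floor, either way round below 0.25 rad and horizontal distance between medium_mid and large_mid below 0.013 m and z of medium_mid in the frame of large_mid between 0.028 and 0.036 m and horizontal distance between small_mid and medium_mid below 0.013 m and z of small_mid in the frame of medium_mid between 0.025 and 0.033 m and horizontal distance between cup_mid and dish_floor below 0.015 m and z of cup_mid in the frame of dish_floor between 0.013 and 0.021 m and horizontal distance between canister_mid and cup_mid below 0.013 m and z of canister_mid in the frame of cup_mid between 0.0205 and 0.0285 m); the robot touches nothing.
It fails at once if the canister tips over (leans more than 0.7 rad) (angle between canister_mid's own z axis and vertical above 0.7 rad).
It fails at once if the amber jar is pushed more than 30 mm or knocked over (distance of amber_jar from where it was at the start of the episode above 0.03 m or angle between amber_jar's own z axis and vertical above 0.5 rad).
It fails at once if the white jar is pushed more than 30 mm or knocked over (distance of white_jar from where it was at the start of the episode above 0.03 m or angle between white_jar's own z axis and vertical above 0.5 rad).
It also fails if it takes over 147 s, if anything falls off the work surface, if the arm or the gripper's body presses on something with over 40 N, if the wrist force passes 120 N, or if a joint passes its speed limit or range.

ROBOT

A 6-joint arm with a two-finger parallel gripper is mounted at the origin on the work surface. World frame = base frame: x ahead of the robot, y to its left, z up, the work surface at z = 0. Lengths are in m, angles in rad, forces in N, time in s.
With the tool pointing down it reaches from about 0.35 to 0.775 m from the base axis. Payload 5.5 kg.
Tool frame: the origin (TCP) lies between the finger pads; the fingertips stand 8 mm ahead of it and the grasp point (between the pads) lies 11 mm behind it; z points along the fingers, y is the line along which they close (so a half turn about z gives the same grasp; the last joint's range is limited). The gripper opens to 85 mm and grips with 20 to 120 N. Pads are 22 mm wide; open, the fingers measure 114 mm over their backs; the gripper's body (76 mm by 85 mm) begins 54 mm behind the grasp point. The pads swing forward as they close: fully open they stand 13 mm farther back than shut.
Start: joints at [1.131, 0.313, 0.046, 1.304, 0, 1.431], TCP at [0.17, 0.549, 0.213] pointing down, gripper open.
Joint ranges: [-2.76, 2.76], [-0.86, 1.69], [-1.03, 1.26], [-2.2, 2.34], [-1.47, 1.5], [-3.14, 3.14]. Speed limits (rad/s): [2.57, 2.57, 3.14, 3.14, 3.14, 3.14].

INTERFACE

Orientations are given as a unit quaternion [w, x, y, z].
In Python, from workcell import status, vision, job gives the robot as it stands. The module is installed in compiled form; this text tells all that it offers.
- The arm moves only by the tool apply_moves, never from a script. Its argument "moves" is one flat list of numbers, 6 for each row, row after row: the shift along the world's x, y, z in units of 25 mm (1.0 is 25 mm), then the turn, a rotation vector about the world's x, y, z in rad. In form: [x, y, z, rx, ry, rz, x, y, z, rx, ry, rz, ...]. A call has 1 to 20 rows; each row is the pose to reach, as a shift and turn from the pose commanded when the call began; what a row does not reach only later rows make up. A row lasts 1/12 s, in which the tool goes at most 41.7 mm and 7.16 degrees, less where a joint would pass 70% of its speed; a pose out of reach is approached as far as the arm can. A call with a gripper value outside its range is refused whole. "claw" is the opening in per cent of the stroke, from 0 (shut) to 100 (fully open), set as the call begins (left out, the last holds). The fingers move at their own pace and stop on an object; "newtons" is the grip in N (left out, the last holds). Time passes only in rows, so rows that repeat a pose let the fingers close. It gives the time, the measured TCP pose, the force, the opening and the grip force at its end, in the units of the state.
- status.get_state(): the state, without advancing time (a new reading comes with each control period).
- vision.read_camera(name): name is "scene" or "side" or "wrist"; returns a dict with "image" (384x512x3 uint8, blue, green, red), "camera_matrix" (3x3 intrinsics, pixels), "camera_from_world" (4x4, takes a point from world to camera coordinates). Camera axes: x right, y down, z forward; pixel columns grow to the right and rows downward; lengths in m; the calibration is good to about 2 mm. A picture is of the moment at which its call begins. There is no depth.
- job.hand_in(): hands the job in; it is judged then, once.
The state is a dict: "clock": time; "joint_pos": joint angles; "qvel": joint speeds; "tau": joint torques, N m; "tcp_pos": TCP position; "orientation": TCP orientation; "wrist_force": force on the tool from outside, world axes, zero at the start; "ft_torque": the same for the moment, N m; "finger_gap": finger opening in m; "grip_force": force on a finger pad.
Only numpy, scipy, OpenCV 4.12 (cv2) and the standard library are available. Lean on these libraries where they do the work, as an engineer would, in place of code of your own. Each camera call takes 0.05 s, during which the arm holds its last target. There are 200 camera calls.

## Working session

There is one attempt and no reset: what is moved stays moved. The work goes in short steps, Python scripts to look and compute and a tool call to move; the robot and the scene stay as the last step left them, time stands still between calls to the robot, and variables do not carry over. Pictures are saved under pics/ and viewed, at most 14 in all, crops included, and the job is handed in when it is done.

Besides the shell and the picture viewer there is one more tool, called after "Emit:" as name(argument=value, ...) on one line, values as JSON. apply_moves: Moves the arm, as the interface text tells. Its arguments: {"type":"object","properties":{"moves":{"type":"array","items":{"type":"number"}},"claw":{"type":"number"},"newtons":{"type":"number"}},"required":["moves"]}

```bash
mkdir -p pics
cat > h.py <<'E'
import cv2, numpy as np
from workcell import status, vision, job
def shot(n,f=None):
    r=vision.read_camera(n); np.savez(f'{f or n}.npz',**r)
    if f: cv2.imwrite(f'pics/{f}.png',r['image'])
    return r
def load(f): return dict(np.load(f'{f}.npz'))
def ray(r,u,v,z):
    T=r['camera_from_world'];R=T[:3,:3];c=-R.T@T[:3,3]
    d=R.T@np.linalg.inv(r['camera_matrix'])@np.array([u,v,1.]);return c+d*(z-c[2])/d[2]
def proj(r,p):
    T=r['camera_from_world'];q=r['camera_matrix']@(T[:3,:3]@np.array(p)+T[:3,3]);return q[:2]/q[2]
E
python3 - <<'E'
from h import *
ims=[shot(n,n+'0')['image'] for n in('scene','side','wrist')]
for n in('scene0','side0','wrist0'):
    r=load(n);T=r['camera_from_world'];print(n,-T[:3,:3].T@T[:3,3],T[2,:3],r['camera_matrix'][0,0])
cv2.imwrite('pics/s2.png',cv2.resize(ims[0],(800,600)))
cv2.imwrite('pics/d2.png',cv2.resize(ims[1],(800,600)))
s=status.get_state();print(s)
E
```

```text
scene0 [1.00726673 0.53073362 0.77038657] [-0.47256471 -0.50059008 -0.72532212] 350.81567016735136
side0 [ 0.29970381 -0.76733101  1.0829972 ] [ 0.17560328  0.60978399 -0.77286931] 442.7438413532041
wrist0 [0.08951841 0.57346216 0.3730167 ] [ 0.30528226 -0.09414956 -0.94759622] 289.28460369000544
{'clock': 0.15, 'joint_pos': array([1.13139069e+00, 3.13787607e-01, 4.52254738e-02, 1.30358363e+00,
       2.38563619e-06, 1.43122217e+00]), 'qvel': array([-0.00017913, -0.00202799,  0.00197855,  0.00120018,  0.00045004,
        0.00070517]), 'tau': array([ 2.61666821e-03, -4.81066024e+01,  2.98813891e+01,  1.39334821e-02,
       -5.71487067e-05, -1.30021348e-05]), 'tcp_pos': array([0.16965111, 0.54897721, 0.21233073]), 'orientation': array([-1.93750665e-04,  1.49354783e-01,  9.88783441e-01, -6.46302874e-04]), 'wrist_force': array([-0.26889992,  0.12160469, -0.30497579]), 'ft_torque': array([ 0.00855111,  0.02915159, -0.00053599]), 'grip_force': 0.0, 'finger_gap': 0.0854487546415839}
```

View pics/s2.png

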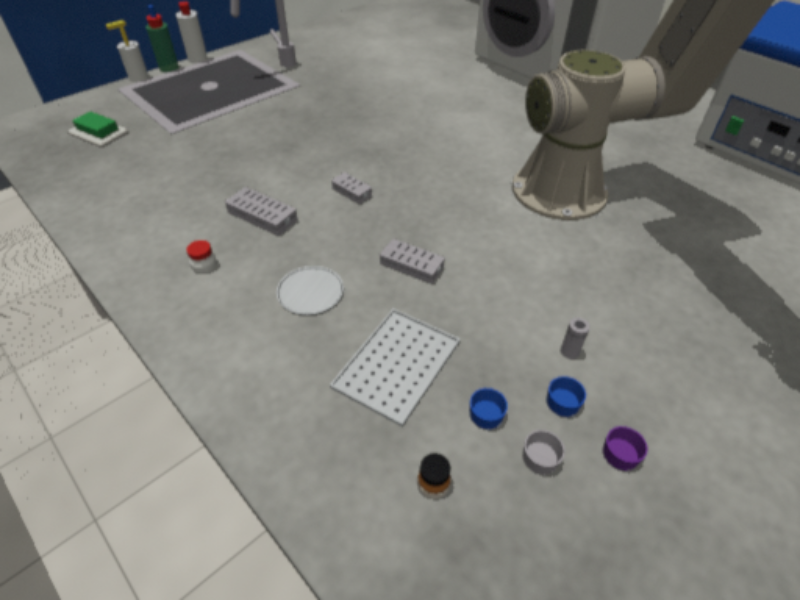

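View pics/d2.png

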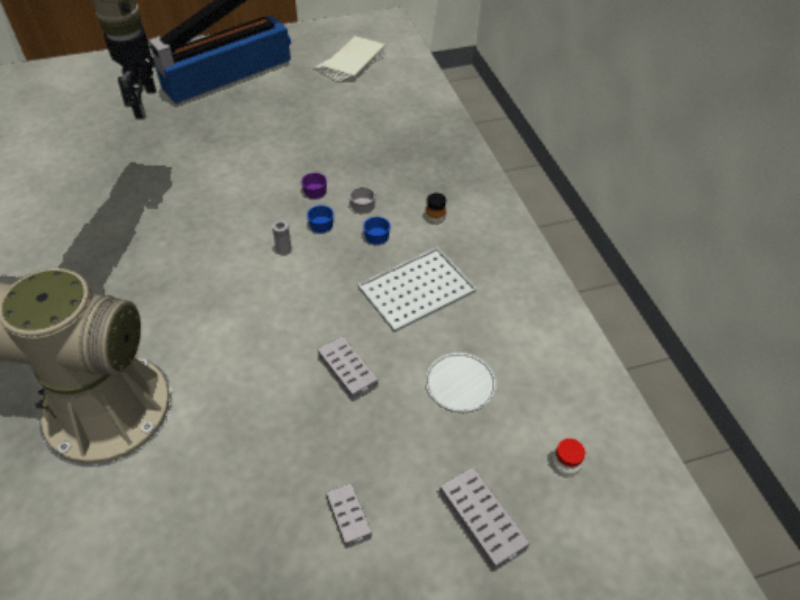

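The arm is out of the way of both views. In 512-px images:

| Item | Scene | Side |
|---|---|---|
| large | (168,134) | (310,331) |
| medium | (264,166) | (222,234) |
| small | (225,120) | (223,329) |
| dish | (198,186) | (295,244) |
| tray | (253,234) | (267,184) |
| canister | (367,218) | (180,152) |

Cup candidates in the scene view are blue (313,261), blue (362,254), purple (400,286) and bare steel (348,289). The steel one at (348,289), side (232,128), fits the description because the others are coloured.

Run:
```python
from h import *
seeds={'large':((168,134),(310,331),.034),'medium':((264,166),(222,234),.030),'small':((225,120),(223,329),.028),
'tray':((253,234),(267,184),.008),'dish':((198,186),(295,244),.006),'cup':((348,289),(232,128),.034),'can':((367,218),(180,152),.0375)}
vis=[];
for k,cam in enumerate(('scene0','side0')):
    r=load(cam);im=r['image'];f=cv2.GaussianBlur(im,(0,0),.7).astype(int)
    if k==0:
        for p in((367,218),(348,283),(264,166),(253,234),(198,186),(300,200)):print(p,f[p[1],p[0]])
    pink=(f[...,2]-f[...,1]>=3)
    bright=f.min(2)>185
    out=im.copy()
    for n,s in seeds.items():
        m=(bright if n in('tray','dish') else pink).astype(np.uint8)
        m=cv2.morphologyEx(m,cv2.MORPH_CLOSE,np.ones((5,5)))
        c,_=cv2.findContours(m,cv2.RETR_EXTERNAL,cv2.CHAIN_APPROX_NONE)
        c=[x for x in c if cv2.contourArea(x)>40 and cv2.pointPolygonTest(x,tuple(map(float,s[k])),True)>-8]
        if not c: print(cam,n,'none');continue
        c=max(c,key=cv2.contourArea);cv2.drawContours(out,[c],-1,(0,255,0),1)
        z=s[2]
        P=np.array([ray(r,*q[0],z)[:2] for q in c],np.float32)*1000
        (cx,cy),(w,h),a=cv2.minAreaRect(P)
        if w<h:w,h,a=h,w,a+90
        M=cv2.moments(c);u,v=M['m10']/M['m00'],M['m01']/M['m00']
        print(cam,n,'rect',np.round([cx,cy,w,h,a],1),'cent midz',np.round(ray(r,u,v,z/2 if z>.02 and n!='can' else z)[:2]*1000,1), 'px',round(u,1),round(v,1))
    vis.append(out)
cv2.imwrite('pics/m.png',np.vstack([cv2.resize(vis[0][90:330,130:430],(800,640))[:,:],cv2.resize(vis[1][100:370,160:360],(800,1080))])[:1])
a=cv2.resize(vis[0][100:320,130:410],(560,440));b=cv2.resize(vis[1][105:375,150:360],(420,540));
c=np.zeros((540,800,3),np.uint8);c[:,:420]=b
d=cv2.resize(vis[0][250:320,300:410],(380,242),interpolation=cv2.INTER_CUBIC);c[:242,420:]=d
a=cv2.resize(vis[0][100:260,130:390],(380,234));c[250:484,420:]=a
cv2.imwrite('pics/m1.png',c)
```

```text
(367, 218) [78 76 79]
(348, 283) [117 114 117]
(264, 166) [154 151 155]
(253, 234) [177 178 176]
(198, 186) [186 187 184]
(300, 200) [139 147 146]
scene0 large rect [ 581.  -368.7  170.4   86.8  104.6] cent midz [ 571.4 -390.9] px 166.1 133.6
scene0 medium rect [445.7 -38.7 122.4  74.  109.9] cent midz [433.3 -49.4] px 263.0 165.4
scene0 small rect [ 375.7 -316.    92.8   59.4   96.1] cent midz [ 361.8 -330.3] px 224.3 118.0
scene0 tray none
scene0 dish none
scene0 cup rect [588.2 392.3  61.8  59.5 172.7] cent midz [578.1 390.7] px 347.9 288.1
scene0 can rect [378.2 303.3  90.3  31.7  24.6] cent midz [376.  300.6] px 368.1 215.0
side0 large rect [ 570.9 -390.2  153.4   72.5  105.2] cent midz [ 577.7 -386. ] px 309.6 330.0
side0 medium rect [436.9 -53.4 128.9  60.6 108.6] cent midz [439.9 -41.3] px 222.1 233.4
side0 small rect [ 370.4 -325.5   92.2   44.8   95.3] cent midz [ 370.8 -320.4] px 222.8 328.2
side0 tray rect [624.2 110.6 187.8 125.6  16. ] cent midz [622.1 107.7] px 265.9 184.8
side0 dish rect [ 632.9 -129.2  113.7  113.3  163.9] cent midz [ 631.6 -131. ] px 294.3 244.7
side0 cup rect [578.4 376.7  77.9  52.1  63.5] cent midz [587.4 400.1] px 231.8 125.9
side0 can rect [385.7 306.   98.5  30.2  90.2] cent midz [384.4 313.9] px 179.7 149.2
```

View pics/m1.png

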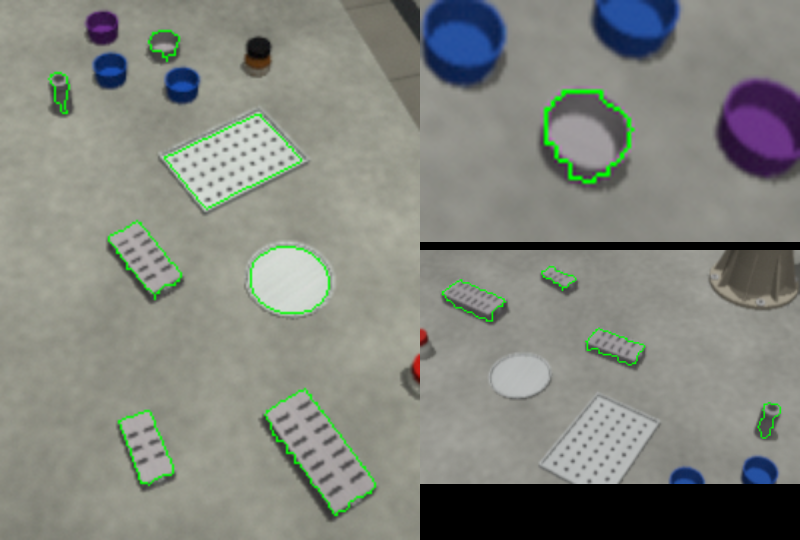

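Masks are good, and the steel cup in the enlarged crop is bare grey among the blue and purple ones. I'm going over the cup to check from near.

Emit:
apply_moves(moves=[16.5,-6.2,1,0,0,0,16.5,-6.2,1,0,0,0,16.5,-6.2,1,0,0,0,16.5,-6.2,1,0,0,0,16.5,-6.2,1,0,0,0,16.5,-6.2,1,0,0,0,16.5,-6.2,1,0,0,0,16.5,-6.2,1,0,0,0,16.5,-6.2,1,0,0,0,16.5,-6.2,1,0,0,0,16.5,-6.2,1,0,0,0,16.5,-6.2,1,0,0,0,16.5,-6.2,1,0,0,0,16.5,-6.2,1,0,0,0])

```text
clock: 1.32
tcp_pos: [0.5817, 0.3943, 0.2373]
orientation: [-0.001, 0.149, 0.989, -0.0]
wrist_force: [-0.0, 0.3, -0.0]
finger_gap: 0.0855
grip_force: 0.0
```

Run:
```python
from h import *
r=load('scene0')
for n,p,z in(('blue1',(312,261),.02),('blue2',(362,254),.02),('purple',(400,287),.02),('steel',(348,289),.02),('amber',(278,303),.03),('white',(129,164),.025)):print(n,np.round(ray(r,*p,z)[:2]*1000))
s=status.get_state();print(s['tcp_pos'],s['joint_pos'],s['orientation'])
shot('wrist','w1')
```

```text
blue1 [586. 287.]
blue2 [478. 358.]
purple [488. 472.]
steel [581. 393.]
amber [729. 310.]
white [ 745. -328.]
[0.58173935 0.39433441 0.2372979 ] [4.81433967e-01 5.86219405e-01 5.26759027e-01 1.51288695e+00
 4.28171732e-04 7.81374683e-01] [-7.52352801e-04  1.49408939e-01  9.88775162e-01 -2.84950909e-04]
```

View pics/w1.png

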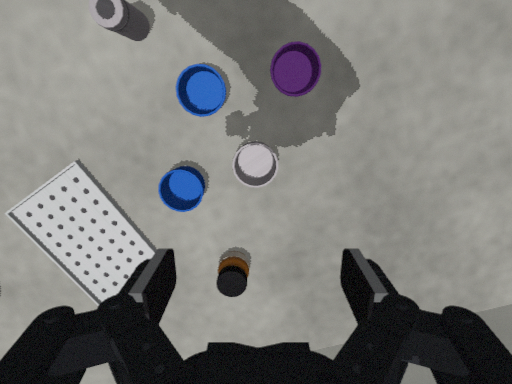

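The wrist view shows the steel cup at (256,164), clear of its neighbours, with the canister top at (107,10) and the tray at left.

Run:
```python
from h import *
r=load('w1');im=r['image'].astype(int)
f=cv2.GaussianBlur(r['image'],(0,0),.7).astype(int)
m=(((f[...,2]-f[...,1]>=2)|(f.min(2)>170))).astype(np.uint8);w=np.zeros_like(m);w[130:200,222:290]=1;m*=w
m=cv2.morphologyEx(m,cv2.MORPH_CLOSE,np.ones((5,5)))
c=max(cv2.findContours(m,cv2.RETR_EXTERNAL,cv2.CHAIN_APPROX_NONE)[0],key=cv2.contourArea)
(x,y),(a,b),t=cv2.fitEllipse(cv2.convexHull(c));print('rim',x,y,a,b,ray(r,x,y,.034),ray(r,256,164,.034))
print('can top',ray(r,109,10,.075))
```

```text
rim 253.03457641601562 167.8037109375 61.283023834228516 63.6076545715332 [0.58455034 0.38704062 0.034     ] [0.58089675 0.3921884  0.034     ]
can top [0.38384196 0.30414872 0.075     ]
```

Emit:
apply_moves(moves=[0,-0.1,-2,0,0,0,0,-0.1,-4,0,0,0,0,-0.1,-6,0,0,0,0,-0.1,-7.5,0,0,0,0,-0.1,-8.3,0,0,0,0,-0.1,-8.8,0,0,0,0,-0.1,-9,0,0,0,0,-0.1,-9,0,0,0])

```text
clock: 2.03
tcp_pos: [0.5813, 0.3925, 0.0132]
orientation: [-0.0, 0.149, 0.989, -0.0]
wrist_force: [-0.4, -0.6, 0.5]
finger_gap: 0.0854
grip_force: 0.0
```

Emit:
apply_moves(moves=[0,0,0,0,0,0,0,0,0,0,0,0,0,0,0,0,0,0,0,0,0,0,0,0,0,0,0,0,0,0,0,0,0,0,0,0,0,0,0,0,0,0,0,0,0,0,0,0], claw=0, newtons=30)

```text
clock: 2.7
tcp_pos: [0.5823, 0.3918, 0.013]
orientation: [-0.0, 0.149, 0.989, -0.0]
wrist_force: [-0.2, -0.3, -0.6]
finger_gap: 0.0002
grip_force: 0.0
```

Run:
```python
from h import *
r=shot('wrist','w2')
```

```text
(no output)
```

View pics/w2.png

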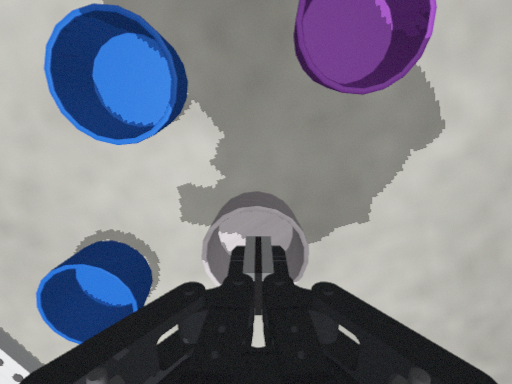

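The fingers shut without catching the cup. They appear at (258,240), with the cup around (256,245), so I'll check where each really is.

Run:
```python
from h import *
r=load('w2')
t=status.get_state()['tcp_pos'];print(t)
print('tcp px',proj(r,t),'tip',proj(r,t-[0,0,.008]),'cam',-r['camera_from_world'][:3,:3].T@r['camera_from_world'][:3,3])
for p in((256,245),(256,260)):print(ray(r,*p,.034),ray(r,*p,.0))
for c in((.582,.392),):
  for z,R in((.034,.03),(0,.027)):
    print(z,[np.round(proj(r,(c[0]+R*np.cos(a),c[1]+R*np.sin(a),z))) for a in np.arange(4)*np.pi/2])
r=shot('side','d3');u=proj(r,t);print(u)
x,y=map(int,u);cv2.imwrite('pics/d3c.png',cv2.resize(r['image'][y-50:y+40,x-60:x+60],(800,600),interpolation=cv2.INTER_CUBIC))
```

```text
[0.58221472 0.39175601 0.01287478]
tcp px [258.07861276 237.70974222] tip [258.04738418 231.92395666] cam [0.50210676 0.41608896 0.17380396]
[0.57557798 0.3925697  0.034     ] [0.59344601 0.38684987 0.        ]
[0.58448593 0.38979425 0.034     ] [6.04520353e-01 3.83399436e-01 2.77555756e-17]
0.034 [array([274., 298.]), array([312., 241.]), array([241., 207.]), array([207., 269.])]
0 [array([270., 262.]), array([298., 217.]), array([246., 191.]), array([220., 239.])]
[230.99897058 128.53013506]
```

View pics/d3c.png

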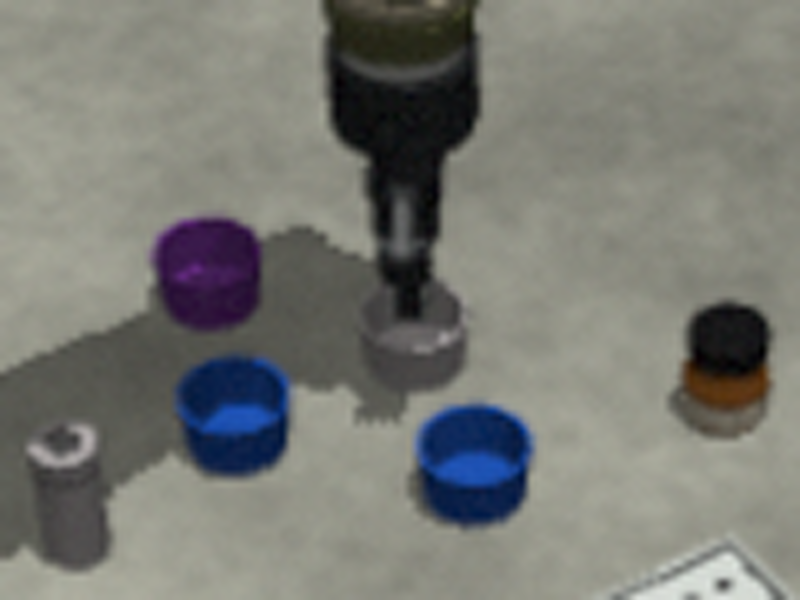

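The closed fingers sit inside the cup, so the open tips must have been higher than I assumed. I'll use the earlier open-finger picture (tips at about row 250) to find where the open tips really sit.

Run:
```python
from h import *
r=load('w1');t=np.array([.58174,.39433,.2373]);a=np.deg2rad(72.8);d=np.array([np.cos(a),np.sin(a),0]);x=np.array([-d[1],d[0],0])
for dz in(-.008,0,.005,.011,.015,.02,.03):print(dz,[np.round(proj(r,t+s*.0427*d+q*x+[0,0,dz])) for s in(1,-1) for q in (.011,-.011)])
```

```text
-0.008 [array([325., 216.]), array([323., 247.]), array([191., 216.]), array([193., 247.])]
0 [array([328., 222.]), array([326., 254.]), array([188., 222.]), array([190., 254.])]
0.005 [array([330., 225.]), array([327., 258.]), array([186., 225.]), array([189., 258.])]
0.011 [array([333., 230.]), array([330., 263.]), array([183., 230.]), array([186., 263.])]
0.015 [array([335., 233.]), array([331., 267.]), array([182., 233.]), array([185., 267.])]
0.02 [array([337., 237.]), array([334., 272.]), array([179., 237.]), array([183., 272.])]
0.03 [array([342., 246.]), array([338., 283.]), array([174., 246.]), array([178., 283.])]
```

Both pictures suggest the tips are roughly 20 mm higher than the nominal figures. I'll check this with a gentle probe down inside the cup.

Emit:
apply_moves(moves=[0,0,-0.05,0,0,0,0,0,-0.1,0,0,0,0,0,-0.12,0,0,0,0,0,-0.12,0,0,0])

```text
clock: 3.13
tcp_pos: [0.5821, 0.3918, 0.0096]
orientation: [-0.0, 0.149, 0.989, -0.0]
wrist_force: [0.0, -0.6, -0.2]
finger_gap: -0.0002
grip_force: 0.0
```

Emit:
apply_moves(moves=[0,0,-0.08,0,0,0,0,0,-0.16,0,0,0,0,0,-0.2,0,0,0,0,0,-0.2,0,0,0])

```text
clock: 3.47
tcp_pos: [0.5821, 0.3918, 0.0045]
orientation: [-0.0, 0.149, 0.989, -0.0]
wrist_force: [0.6, 0.3, -0.2]
finger_gap: -0.0002
grip_force: 0.0
```

Emit:
apply_moves(moves=[0,0,-0.08,0,0,0,0,0,-0.16,0,0,0,0,0,-0.2,0,0,0,0,0,-0.2,0,0,0])

```text
clock: 3.8
tcp_pos: [0.5821, 0.3917, -0.0004]
orientation: [-0.0, 0.149, 0.989, -0.0]
wrist_force: [-0.5, 0.5, -0.1]
finger_gap: 0.0
grip_force: 0.0
```

Emit:
apply_moves(moves=[0,0,-0.08,0,0,0,0,0,-0.16,0,0,0,0,0,-0.2,0,0,0,0,0,-0.2,0,0,0])

```text
clock: 4.13
tcp_pos: [0.5821, 0.3917, -0.0054]
orientation: [-0.0, 0.149, 0.989, -0.0]
wrist_force: [0.7, 0.4, -0.2]
finger_gap: 0.0003
grip_force: 0.0
```

Emit:
apply_moves(moves=[0,0,-0.06,0,0,0,0,0,-0.12,0,0,0,0,0,-0.12,0,0,0])

```text
clock: 4.38
tcp_pos: [0.5821, 0.3917, -0.0084]
orientation: [-0.0, 0.149, 0.989, -0.0]
wrist_force: [0.5, -0.2, -0.8]
finger_gap: -0.0
grip_force: 0.0
```

Confirmed: the fingers reach about 20 mm less than nominal. I'll lift, open, go down to reported z≈-13 mm and grip.

Emit:
apply_moves(moves=[0,0,1.2,0,0,0,0,0,2.6,0,0,0,0,0,2.6,0,0,0])

```text
clock: 4.63
tcp_pos: [0.5861, 0.3939, 0.0644]
orientation: [0.004, 0.149, 0.989, 0.003]
wrist_force: [1.4, 1.7, 1.4]
finger_gap: -0.0001
grip_force: 0.0
```

Emit:
apply_moves(moves=[0,0,0,0,0,0,0,0,0,0,0,0,0,0,0,0,0,0,0,0,0,0,0,0,0,0,0,0,0,0,0,0,0,0,0,0,0,0,-0.8,0,0,0,0,0,-1.6,0,0,0,0,0,-2.2,0,0,0,0,0,-2.6,0,0,0,0,0,-2.8,0,0,0,0,0,-2.8,0,0,0], claw=100)

```text
clock: 5.63
tcp_pos: [0.5814, 0.3914, -0.0145]
orientation: [-0.001, 0.149, 0.989, -0.001]
wrist_force: [0.8, -0.5, -0.3]
finger_gap: 0.0853
grip_force: 0.0
```

Emit:
apply_moves(moves=[0,0,0,0,0,0,0,0,0,0,0,0,0,0,0,0,0,0,0,0,0,0,0,0,0,0,0,0,0,0,0,0,0,0,0,0,0,0,0,0,0,0], claw=0, newtons=30)

```text
clock: 6.22
tcp_pos: [0.5833, 0.3923, -0.0111]
orientation: [0.001, 0.149, 0.989, 0.001]
wrist_force: [0.5, -0.7, 6.1]
finger_gap: 0.0585
grip_force: 32.4
```

Emit:
apply_moves(moves=[0,0,1.2,0,0,0,0,0,2.4,0,0,0,0,0,4,0,0,0,1.95,-20.9,5,0,0,0,1.95,-20.9,5,0,0,0,1.95,-20.9,5,0,0,0,1.95,-20.9,5,0,0,0,1.95,-20.9,5,0,0,0,1.95,-20.9,5,0,0,0,1.95,-20.9,5,0,0,0,1.95,-20.9,5,0,0,0,1.95,-20.9,5,0,0,0,1.95,-20.9,5,0,0,0,1.95,-20.9,5,0,0,0,1.95,-20.9,5,0,0,0,1.95,-20.9,5,0,0,0,1.95,-20.9,5,0,0,0,1.95,-20.9,5,0,0,0,1.95,-20.9,5,0,0,0])

```text
clock: 7.8
tcp_pos: [0.6308, -0.1302, 0.1119]
orientation: [-0.0, 0.149, 0.989, 0.0]
wrist_force: [-0.3, 0.5, -1.1]
finger_gap: 0.0588
grip_force: 32.9
```

Run:
```python
from h import *
w=shot('wrist','w4'); s=status.get_state();t=s['tcp_pos'];print(t,s['joint_pos'])
r=load('side0');u=proj(r,(.632,-.13,.003));print(u, proj(w,(.632,-.13,.003)))
r=shot('side','d4');x,y=map(int,u);a=r['image'][y-70:y+35,x-70:x+70]
cv2.imwrite('pics/c4.png',np.hstack([cv2.resize(a,(400,300),interpolation=cv2.INTER_CUBIC),cv2.resize(w['image'],(400,300))]))
```

```text
[ 0.63079955 -0.12944895  0.1118777 ] [-3.27232995e-01  4.89486537e-01  6.00752957e-02  1.14208320e+00
  5.47519925e-04 -2.84251199e-02]
[294.18233301 244.91605421] [258.28065468 186.87617409]
```

View pics/c4.png

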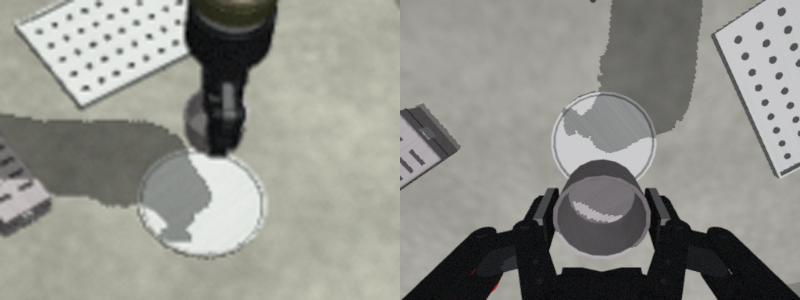

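Run:
```python
from h import *
r=load('w4');im=r['image']
print('dish',ray(r,261,180,.008),'cup rim',ray(r,258.6,275,.157), 'tcp',proj(r,(.6308,-.1295,.1119)))
g=cv2.GaussianBlur(im,(0,0),.7).astype(int);m=(g.min(2)>175).astype(np.uint8)
c,_=cv2.findContours(m[110:250,180:340],cv2.RETR_EXTERNAL,cv2.CHAIN_APPROX_NONE);c=np.vstack([x for x in c if len(x)>15]);h=cv2.convexHull(c)
e=cv2.fitEllipse(h);print(e);print(ray(r,e[0][0]+180,e[0][1]+110,.006))
```

```text
dish [ 0.62470675 -0.12505942  0.008     ] cup rim [ 0.62678019 -0.12886786  0.157     ] tcp [259.17488289 237.674359  ]
((80.22626495361328, 71.6307144165039), (127.86870574951172, 134.5606689453125), 91.87154388427734)
[ 0.62660368 -0.12638943  0.006     ]
```

Emit:
apply_moves(moves=[0,0,-1.5,0,0,0,0,0,-3,0,0,0,0,0,-4,0,0,0,0,0,-4.5,0,0,0,0,0,-4.7,0,0,0,0,0,-4.75,0,0,0,0,0,-4.75,0,0,0])

```text
clock: 8.48
tcp_pos: [0.6315, -0.1294, -0.0063]
orientation: [0.0, 0.148, 0.989, 0.0]
wrist_force: [0.7, 0.5, -0.4]
finger_gap: 0.0586
grip_force: 32.9
```

Emit:
apply_moves(moves=[0,0,0,0,0,0,0,0,0,0,0,0,0,0,0,0,0,0,0,0,0,0,0,0,0,0,1,0,0,0,0,0,2,0,0,0,0,0,4,0,0,0,0,0,6,0,0,0,0,0,6,0,0,0,0,0,6,0,0,0], claw=82)

```text
clock: 9.32
tcp_pos: [0.6346, -0.1319, 0.1501]
orientation: [0.005, 0.149, 0.989, -0.001]
wrist_force: [1.0, 0.3, 0.7]
finger_gap: 0.07
grip_force: 0.0
```

Run:
```python
from h import *
r=shot('wrist','w5');im=r['image'];g=cv2.GaussianBlur(im,(0,0),.7).astype(int)
u=proj(r,(.629,-.128,.02));print(u,status.get_state()['tcp_pos'])
x,y=map(int,u);cv2.imwrite('pics/c5.png',cv2.resize(im[max(0,y-100):y+100,x-130:x+130],(780,600),interpolation=cv2.INTER_CUBIC));print(x-130,max(0,y-100))
```

```text
[259.78964831 172.34028015] [ 0.63319453 -0.1314594   0.14697725]
129 72
```

View pics/c5.png

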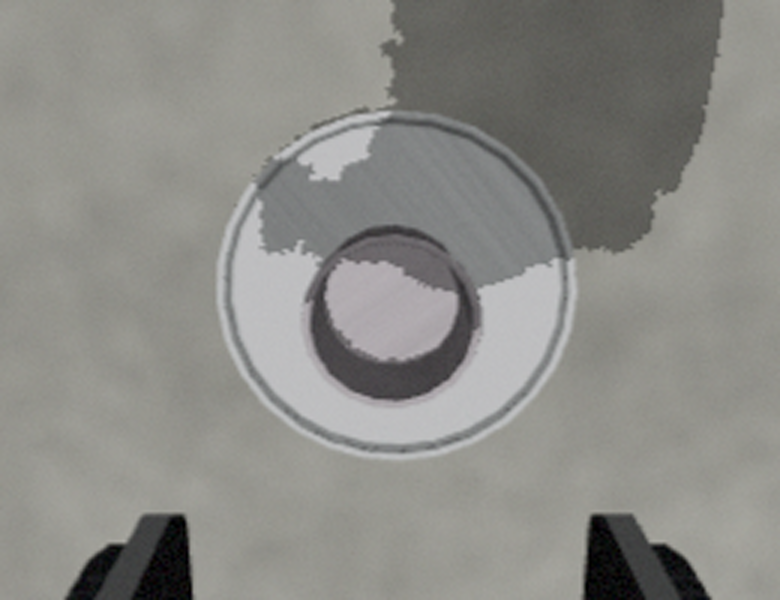

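The cup stands upright in the dish. In the crop the dish rim centre is at (397,285) and the cup rim centre at about (392,319).

Run:
```python
from h import *
r=load('w5');f=lambda u,v,z:np.round(ray(r,129+u/3,72+v/3,z)[:2],4)
print('dish',f(397,285,.008),'cup',f(392,319,.037),'cup floor bottom', f(392,362-67,.007))
w=load('w1');print('can',ray(w,109,10,.075))
s=load('scene0');print(proj(s,(.381,.304,0)),proj(s,(.381,.304,.075)),proj(load('side0'),(.381,.304,.075)),proj(load('side0'),(.381,.304,0)))
```

```text
dish [ 0.627  -0.1255] cup [ 0.6303 -0.1287] cup floor bottom [ 0.6302 -0.1284]
can [0.38384196 0.30414872 0.075     ]
[364.81080995 225.20057138] [371.49141481 207.5938224 ] [177.95292947 143.18757671] [180.53093011 159.23655217]
```

Emit:
apply_moves(moves=[-10,17.35,2.3,0,0,0,-10,17.35,2.3,0,0,0,-10,17.35,2.3,0,0,0,-10,17.35,2.3,0,0,0,-10,17.35,2.3,0,0,0,-10,17.35,2.3,0,0,0,-10,17.35,2.3,0,0,0,-10,17.35,2.3,0,0,0,-10,17.35,2.3,0,0,0,-10,17.35,2.3,0,0,0,-10,17.35,2.3,0,0,0,-10,17.35,2.3,0,0,0,-10,17.35,2.3,0,0,0,-10,17.35,2.3,0,0,0,-10,17.35,2.3,0,0,0,-10,17.35,2.3,0,0,0], claw=100)

```text
clock: 10.7
tcp_pos: [0.3813, 0.302, 0.1998]
orientation: [-0.001, 0.15, 0.989, -0.001]
wrist_force: [0.4, -0.3, -0.4]
finger_gap: 0.0856
grip_force: 0.0
```

Run:
```python
from h import *
r=shot('wrist','w6');im=r['image']
u=proj(r,(.381,.304,.06));print(u,status.get_state()['tcp_pos'])
x,y=map(int,u);x0,y0=max(0,x-65),max(0,y-50);print(x0,y0);cv2.imwrite('pics/c6.png',cv2.resize(im[y0:y0+100,x0:x0+130],(780,600),interpolation=cv2.INTER_CUBIC))
```

```text
[259.64898349 176.53060426] [0.38153941 0.30180987 0.19997174]
194 126
```

View pics/c6.png

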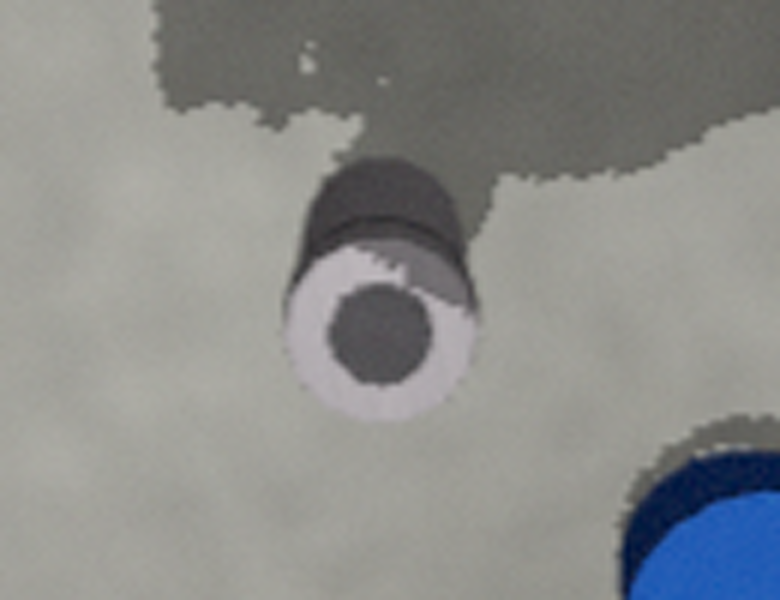

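The canister is upright with its top centre at px (257.5,181.3).

```bash
python3 -c "
from h import *
r=load('w6');print(ray(r,257.5,181.3,.075),proj(r,status.get_state()['tcp_pos']))"
```

```text
[0.38122123 0.30151957 0.075     ] [257.96024131 238.48192928]
```

Emit:
apply_moves(moves=[0,0,-1.5,0,0,0,0,0,-3,0,0,0,0,0,-4.5,0,0,0,0,0,-5.7,0,0,0,0,0,-6.4,0,0,0,0,0,-6.9,0,0,0,0,0,-6.9,0,0,0,0,0,-6.9,0,0,0])

```text
clock: 11.42
tcp_pos: [0.3812, 0.3016, 0.0276]
orientation: [-0.001, 0.151, 0.989, -0.001]
wrist_force: [0.4, -0.4, 0.7]
finger_gap: 0.0853
grip_force: 0.0
```

Emit:
apply_moves(moves=[0,0,0,0,0,0,0,0,0,0,0,0,0,0,0,0,0,0,0,0,0,0,0,0,0,0,0,0,0,0,0,0,0,0,0,0,0,0,0,0,0,0,0,0,0,0,0,0], claw=0, newtons=40)

```text
clock: 12.08
tcp_pos: [0.3817, 0.3032, 0.0293]
orientation: [0.001, 0.149, 0.989, 0.0]
wrist_force: [-0.4, -2.3, 5.6]
finger_gap: 0.0332
grip_force: 39.3
```

Emit:
apply_moves(moves=[0,0,0.5,0,0,0,0,0,1,0,0,0,0,0,2,0,0,0,0,0,3,0,0,0,0,0,4,0,0,0,0,0,4,0,0,0])

```text
clock: 12.58
tcp_pos: [0.3836, 0.3048, 0.133]
orientation: [0.003, 0.149, 0.989, 0.002]
wrist_force: [0.9, 0.5, -1.0]
finger_gap: 0.0325
grip_force: 40.1
```

Run:
```python
from h import *
w=shot('wrist','w7');r=shot('side','d7')
u=proj(r,status.get_state()['tcp_pos']);x,y=map(int,u);print(u)
a=cv2.resize(r['image'][y-50:y+55,max(0,x-70):max(0,x-70)+140],(400,300),interpolation=cv2.INTER_CUBIC)
cv2.imwrite('pics/c7.png',np.hstack([a,cv2.resize(w['image'],(400,300))]))
```

```text
[176.18991417 130.84192938]
```

View pics/c7.png

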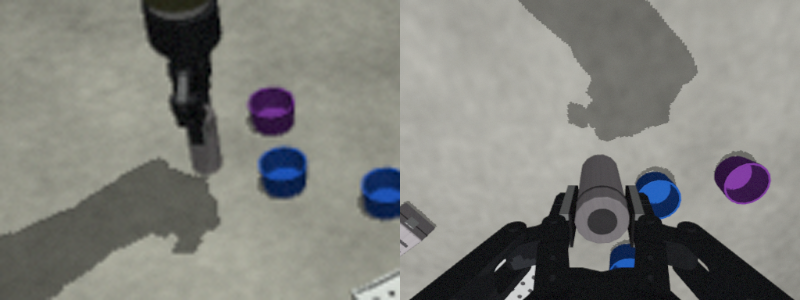

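Emit:
apply_moves(moves=[0.5,-0.8,1,0,0,0,1.2,-2,1,0,0,0,9.95,-17.2,1,0,0,0,9.95,-17.2,1,0,0,0,9.95,-17.2,1,0,0,0,9.95,-17.2,1,0,0,0,9.95,-17.2,1,0,0,0,9.95,-17.2,1,0,0,0,9.95,-17.2,1,0,0,0,9.95,-17.2,1,0,0,0,9.95,-17.2,1,0,0,0,9.95,-17.2,1,0,0,0,9.95,-17.2,1,0,0,0,9.95,-17.2,1,0,0,0,9.95,-17.2,1,0,0,0,9.95,-17.2,1,0,0,0,9.95,-17.2,1,0,0,0,9.95,-17.2,1,0,0,0], newtons=60)

```text
clock: 14.18
tcp_pos: [0.6291, -0.1254, 0.153]
orientation: [-0.0, 0.149, 0.989, 0.0]
wrist_force: [0.2, 0.1, -1.7]
finger_gap: 0.0325
grip_force: 60.2
```

Run:
```python
from h import *
w=shot('wrist','w8');t=status.get_state()['tcp_pos'];print(t)
for h in(.0,.075):
    c=(t[0],t[1],t[2]-.0293+h);print(h,proj(w,c))
r=shot('side','d8')
for f in('wrist',):pass
x,y=map(int,proj(r,(.63,-.128,.06)))
a=cv2.resize(r['image'][y-60:y+45,x-70:x+70],(400,300),interpolation=cv2.INTER_CUBIC)
b=cv2.resize(w['image'][150:330,140:380],(400,300),interpolation=cv2.INTER_CUBIC)
cv2.imwrite('pics/c8.png',np.hstack([a,b]))
```

```text
[ 0.62935431 -0.12546861  0.15331965]
0.0 [257.93143194 219.26392792]
0.075 [258.31325733 284.18023449]
```

View pics/c8.png

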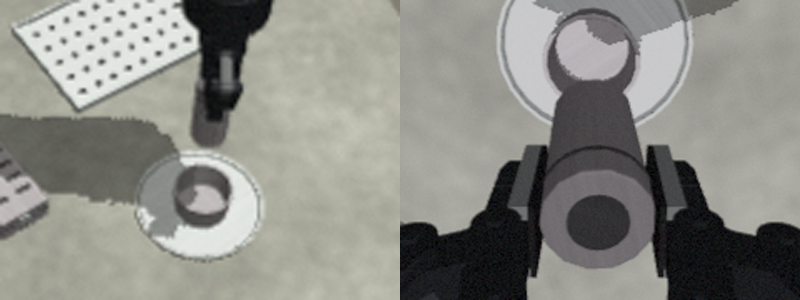

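Emit:
apply_moves(moves=[0.13,-0.15,-0.5,0,0,0,0.13,-0.15,-1.4,0,0,0,0.13,-0.15,-2.2,0,0,0,0.13,-0.15,-3,0,0,0,0.13,-0.15,-3.5,0,0,0,0.13,-0.15,-3.9,0,0,0,0.13,-0.15,-4.2,0,0,0,0.13,-0.15,-4.45,0,0,0,0.13,-0.15,-4.6,0,0,0,0.13,-0.15,-4.6,0,0,0,0.13,-0.15,-4.6,0,0,0])

```text
clock: 15.2
tcp_pos: [0.6334, -0.1307, 0.0387]
orientation: [0.0, 0.149, 0.989, -0.0]
wrist_force: [-0.2, -0.4, -2.1]
finger_gap: 0.0324
grip_force: 60.2
```

Emit:
apply_moves(moves=[0,0,-0.04,0,0,0,0,0,-0.08,0,0,0,0,0,-0.08,0,0,0])

```text
clock: 15.45
tcp_pos: [0.6333, -0.1307, 0.0367]
orientation: [0.0, 0.149, 0.989, -0.0]
wrist_force: [-0.1, 0.1, -2.2]
finger_gap: 0.0325
grip_force: 60.2
```

Run:
```python
from h import *
w=shot('wrist','w9');r=shot('side','d9');print(status.get_state()['tcp_pos'],status.get_state()['wrist_force'])
x,y=map(int,proj(r,(.63,-.128,.04)))
a=cv2.resize(r['image'][y-30:y+30,x-40:x+40],(400,300),interpolation=cv2.INTER_CUBIC)
b=cv2.resize(w['image'][150:330,140:380],(400,300),interpolation=cv2.INTER_CUBIC)
cv2.imwrite('pics/c9.png',np.hstack([a,b]))
```

```text
[ 0.63323326 -0.13066575  0.03655913] [ 0.17895691  0.36924046 -1.54804341]
```

View pics/c9.png

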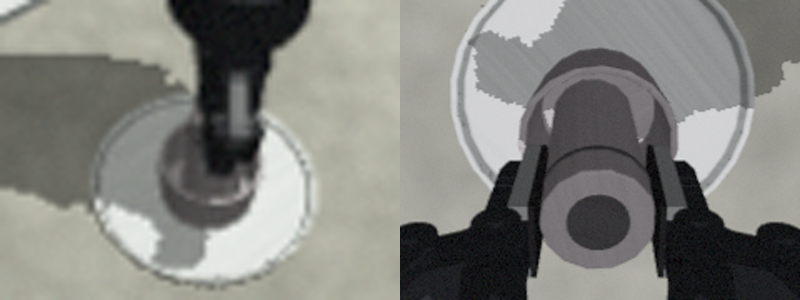

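The canister is inside the cup and centred, though the wrist still carries its weight. I'll lower it a little more until contact.

Emit:
apply_moves(moves=[0,0,-0.04,0,0,0,0,0,-0.04,0,0,0])

```text
clock: 15.72
tcp_pos: [0.6336, -0.1308, 0.0364]
orientation: [0.001, 0.149, 0.989, -0.0]
wrist_force: [-1.3, -0.2, 3.6]
finger_gap: 0.0321
grip_force: 60.6
```

Emit:
apply_moves(moves=[0,0,-0.04,0,0,0,0,0,-0.04,0,0,0])

```text
clock: 15.88
tcp_pos: [0.6338, -0.1309, 0.0363]
orientation: [0.001, 0.149, 0.989, -0.0]
wrist_force: [-2.3, 0.1, 9.4]
finger_gap: 0.0323
grip_force: 61.1
```

Emit:
apply_moves(moves=[0,0,0.06,0,0,0,0,0,0.06,0,0,0,0,0,0.06,0,0,0,0,0,0.06,0,0,0,0,0,0.06,0,0,0,0,0,1,0,0,0,0,0,2,0,0,0,0,0,4,0,0,0,0,0,6,0,0,0,0,0,6,0,0,0], claw=75)

```text
clock: 16.72
tcp_pos: [0.6352, -0.1313, 0.1904]
orientation: [0.004, 0.149, 0.989, -0.001]
wrist_force: [0.4, -0.2, 0.4]
finger_gap: 0.0641
grip_force: 0.0
```

Emit:
apply_moves(moves=[-2.3,-10.3,2,0,0,-1.01,-2.3,-10.3,2,0,0,-1.01,-2.3,-10.3,2,0,0,-1.01,-2.3,-10.3,2,0,0,-1.01,-2.3,-10.3,2,0,0,-1.01,-2.3,-10.3,2,0,0,-1.01,-2.3,-10.3,2,0,0,-1.01,-2.3,-10.3,2,0,0,-1.01,-2.3,-10.3,2,0,0,-1.01,-2.3,-10.3,2,0,0,-1.01,-2.3,-10.3,2,0,0,-1.01,-2.3,-10.3,2,0,0,-1.01], claw=100)

```text
clock: 17.72
tcp_pos: [0.5759, -0.387, 0.2341]
orientation: [-0.0, 0.608, 0.794, 0.0]
wrist_force: [0.5, -0.1, -1.1]
finger_gap: 0.0855
grip_force: 0.0
```

```bash
cat >> h.py <<'E'
def cass(f,c0,z,L,W):
    """rectangle of the top face on plane z in a wrist picture, near c0"""
    r=load(f);im=cv2.GaussianBlur(r['image'],(0,0),.8).astype(int)
    m=((im[...,2]-im[...,1]>=2)).astype(np.uint8);m=cv2.morphologyEx(m,cv2.MORPH_CLOSE,np.ones((7,7)))
    u=proj(r,(*c0,z));cs=[c for c in cv2.findContours(m,cv2.RETR_EXTERNAL,cv2.CHAIN_APPROX_NONE)[0] if cv2.contourArea(c)>300]
    c=min(cs,key=lambda c:-cv2.pointPolygonTest(c,tuple(map(float,u)),True))
    k=np.zeros_like(m);cv2.drawContours(k,[c],-1,1,-1)
    g=im.sum(2)/3;v=g[k>0];t,_=cv2.threshold(v.astype(np.uint8).reshape(-1,1),0,255,cv2.THRESH_OTSU)
    top=cv2.morphologyEx(((g>t)&(k>0)).astype(np.uint8),cv2.MORPH_CLOSE,np.ones((9,9)))
    out=[]
    for q in(k,top):
        c=max(cv2.findContours(q,cv2.RETR_EXTERNAL,cv2.CHAIN_APPROX_NONE)[0],key=cv2.contourArea)
        P=np.array([ray(r,*p[0],z)[:2] for p in c],np.float32)*1000
        (x,y),(w,h),a=cv2.minAreaRect(P)
        if w<h:w,h,a=h,w,a+90
        out.append([x,y,w,h,a]);cv2.drawContours(r['image'],[c],-1,(0,255,0),1)
    cv2.imwrite(f'pics/{f}m.png',r['image'])
    print(np.round(out,1),t,'want',L,W)
E
python3 - <<'E'
from h import *
s=status.get_state();print(s['tcp_pos'],s['joint_pos'],s['orientation'])
shot('wrist','w10');cass('w10',(.575,-.389),.034,150,66)
E
```

```text
[ 0.57591599 -0.38695595  0.23414166] [-7.07250294e-01  5.62947068e-01  4.79933294e-01  1.48823399e+00
  1.69691236e-04  5.98946752e-01] [-2.20797536e-04  6.07650178e-01  7.94204761e-01  9.69384478e-05]
[[ 564.1 -396.8  175.7  130.5  111.8]
 [ 574.7 -418.1  134.9  123.2   28.8]] 126.0 want 150 66
```

View pics/w10m.png

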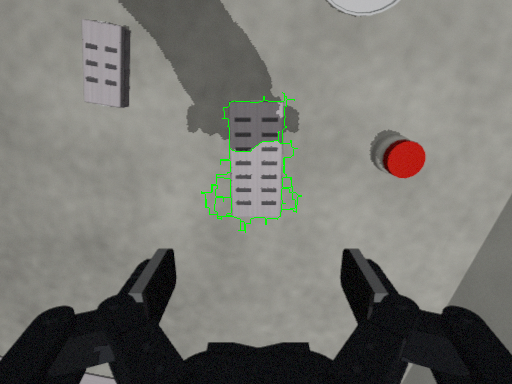

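The large cassette is well aligned, with top-face corners at (230,101), (284,101), (282,217) and (231,217). The small one has corners at about (83,20), (122,26), (121,107) and (86,103), and the white jar at (404,158) is well clear.

Run:
```python
from h import *
r=load('w10')
def q(ps,z):
    P=np.array([ray(r,*p,z)[:2] for p in ps])*1000
    (x,y),(w,h),a=cv2.minAreaRect(P.astype(np.float32))
    print(np.round(P.mean(0),1),w,h,a)
q([(230,101),(284,101),(282,217),(231,217)],.034)
q([(83,20),(122,26),(121,107),(86,103)],.028)
print(proj(r,status.get_state()['tcp_pos']))
```

```text
[ 573.  -385.8] 69.05043029785156 149.75973510742188 15.11471176147461
[ 370.4 -322.6] 42.941497802734375 89.83939361572266 6.591798782348633
[260.29163079 236.81022077]
```

Emit:
apply_moves(moves=[-0.12,0.04,-1.5,0,0,0,-0.12,0.04,-3,0,0,0,-0.12,0.04,-4.5,0,0,0,-0.12,0.04,-6,0,0,0,-0.12,0.04,-7.5,0,0,0,-0.12,0.04,-8.7,0,0,0,-0.12,0.04,-9.4,0,0,0,-0.12,0.04,-9.84,0,0,0,-0.12,0.04,-9.84,0,0,0,-0.12,0.04,-9.84,0,0,0])

```text
clock: 18.6
tcp_pos: [0.573, -0.3867, -0.0114]
orientation: [0.0, 0.609, 0.793, 0.0]
wrist_force: [0.9, 0.1, 0.8]
finger_gap: 0.0856
grip_force: 0.0
```

Emit:
apply_moves(moves=[0,0,0,0,0,0,0,0,0,0,0,0,0,0,0,0,0,0,0,0,0,0,0,0,0,0,0,0,0,0,0,0,0,0,0,0,0,0,0,0,0,0], claw=0, newtons=70)

```text
clock: 19.18
tcp_pos: [0.5741, -0.3884, -0.0088]
orientation: [0.002, 0.609, 0.793, -0.0]
wrist_force: [-0.1, 0.2, 5.6]
finger_gap: 0.0643
grip_force: 81.3
```

Emit:
apply_moves(moves=[0,0,0.5,0,0,0,0,0,1,0,0,0,0,0,2,0,0,0,0,0,3,0,0,0,0,0,4,0,0,0,0,0,5,0,0,0,0,0,6,0,0,0,0,0,6,0,0,0,0,0,6,0,0,0])

```text
clock: 19.93
tcp_pos: [0.5737, -0.3881, 0.1412]
orientation: [0.003, 0.609, 0.793, -0.0]
wrist_force: [1.2, 0.1, -4.1]
finger_gap: 0.0642
grip_force: 80.4
```

Run:
```python
from h import *
for f,ps in(('side0',[(358,287),(434,249),(475,290),(396,327)]),('scene0',[(397,311),(460,342),(402,423),(331,383)])):
    r=load(f);P=np.array([ray(r,u/1.5625,v/1.5625,.01)[:2] for u,v in ps])*1000
    (x,y),(w,h),a=cv2.minAreaRect(P.astype(np.float32));print(f,P.mean(0),w,h,a)
# dark holes centroid in side view
r=load('side0');im=r['image'];m=(cv2.cvtColor(im,cv2.COLOR_BGR2GRAY)>185).astype(np.uint8)
cs=cv2.findContours(m,cv2.RETR_EXTERNAL,cv2.CHAIN_APPROX_NONE)[0]
c=max([c for c in cs if cv2.pointPolygonTest(c,(266.,185.),True)>-5],key=cv2.contourArea)
P=np.array([ray(r,*p[0],.003)[:2] for p in c],np.float32)*1000;print(cv2.minAreaRect(P))
```

```text
side0 [624.13842454 109.41553309] 194.3826141357422 140.51316833496094 17.836692810058594
scene0 [624.44933621 120.92153413] 193.42318725585938 138.75729370117188 14.74623966217041
((625.7763671875, 114.66759490966797), (190.70140075683594, 129.3852081298828), 16.00179672241211)
```

Emit:
apply_moves(moves=[0,0,1,0,0,0.1,0,0,2,0,0,0.2,2.08,20.05,2,0,0,1.586,2.08,20.05,2,0,0,1.586,2.08,20.05,2,0,0,1.586,2.08,20.05,2,0,0,1.586,2.08,20.05,2,0,0,1.586,2.08,20.05,2,0,0,1.586,2.08,20.05,2,0,0,1.586,2.08,20.05,2,0,0,1.586,2.08,20.05,2,0,0,1.586,2.08,20.05,2,0,0,1.586,2.08,20.05,2,0,0,1.586,2.08,20.05,2,0,0,1.586,2.08,20.05,2,0,0,1.586,2.08,20.05,2,0,0,1.586,2.08,20.05,2,0,0,1.586,2.08,20.05,2,0,0,1.586])

```text
clock: 21.43
tcp_pos: [0.624, 0.1129, 0.1873]
orientation: [-0.001, -0.137, 0.991, -0.0]
wrist_force: [-0.6, -0.5, -2.7]
finger_gap: 0.0645
grip_force: 80.2
```

Run:
```python
from h import *
w=shot('wrist','w11');s=status.get_state();print(s['tcp_pos'],s['orientation'])
r=w;im=cv2.GaussianBlur(w['image'],(0,0),.7);g=cv2.cvtColor(im,cv2.COLOR_BGR2GRAY)
bh=cv2.morphologyEx(g,cv2.MORPH_BLACKHAT,np.ones((11,11)))
m=((bh>40)).astype(np.uint8)
n,l,st,ce=cv2.connectedComponentsWithStats(m)
pts=[]
for i in range(1,n):
    if 4<st[i,4]<120 and max(st[i,2:4])<14:
        p=ray(r,*ce[i],.003)[:2]*1000
        if abs(p[0]-625)<110 and abs(p[1]-114)<90: pts.append(p)
P=np.array(pts);print(len(P))
a=np.deg2rad(16);R=np.array([[np.cos(a),np.sin(a)],[-np.sin(a),np.cos(a)]])
Q=(P-[625,114.5])@R.T
print(np.round(Q[np.lexsort((Q[:,0],np.round(Q[:,1]/10)))]).astype(int).tolist())
```

```text
[0.62421695 0.11251575 0.18756817] [-7.15578516e-04 -1.36632102e-01  9.90621596e-01 -1.00818063e-04]
7
[[-81, -48], [-81, -24], [-81, 0], [8, 0], [-81, 24], [1, 17], [-81, 48]]
```

Run:
```python
from h import *
for f in('side0','scene0','w1'):
    r=load(f);g=cv2.cvtColor(r['image'],cv2.COLOR_BGR2GRAY)
    bh=cv2.morphologyEx(g,cv2.MORPH_BLACKHAT,np.ones((7,7)))
    n,l,st,ce=cv2.connectedComponentsWithStats((bh>25).astype(np.uint8))
    P=np.array([ray(r,*ce[i],.003)[:2]*1000 for i in range(1,n) if 1<st[i,4]<40])
    a=np.deg2rad(16);R=np.array([[np.cos(a),np.sin(a)],[-np.sin(a),np.cos(a)]]);Q=(P-[625,114.5])@R.T
    Q=Q[(abs(Q[:,0])<92)&(abs(Q[:,1])<62)];print(f,len(Q),Q.mean(0),Q.min(0),Q.max(0));
    print(sorted(np.round(Q[abs(Q[:,1])<8][:,0]).astype(int).tolist()))
```

```text
side0 45 [ 0.40091395 -0.62573378] [-80.45931376 -49.52147744] [80.82080836 48.57787346]
[-80, -59, -39, -20, 0, 20, 40, 60, 80]
scene0 45 [-0.53870768  1.30958668] [-80.73205923 -47.51715472] [79.57605805 50.24422751]
[-80, -60, -40, -21, -1, 19, 40, 59, 80]
w1 43 [-5.14723152 -1.00960801] [-81.56912349 -47.46490073] [78.71781485 48.87915359]
[-81, -61, -41, -22, -1, 18, 39, 59, 78]
```

Emit:
apply_moves(moves=[0.12,0.1,-1.5,0,0,0,0.12,0.1,-3,0,0,0,0.12,0.1,-4.5,0,0,0,0.12,0.1,-6,0,0,0,0.12,0.1,-6.8,0,0,0,0.12,0.1,-7.3,0,0,0,0.12,0.1,-7.55,0,0,0,0.12,0.1,-7.65,0,0,0,0.12,0.1,-7.65,0,0,0,0.12,0.1,-7.65,0,0,0])

```text
clock: 22.32
tcp_pos: [0.6287, 0.116, -0.0017]
orientation: [0.001, -0.137, 0.991, -0.0]
wrist_force: [0.2, -0.2, -2.7]
finger_gap: 0.0644
grip_force: 80.0
```

Emit:
apply_moves(moves=[0,0,-0.04,0,0,0,0,0,-0.08,0,0,0,0,0,-0.08,0,0,0])

```text
clock: 22.57
tcp_pos: [0.6281, 0.1167, -0.0042]
orientation: [0.001, -0.138, 0.99, -0.0]
wrist_force: [0.3, 0.7, -3.3]
finger_gap: 0.064
grip_force: 80.1
```

Emit:
apply_moves(moves=[0,0,-0.04,0,0,0,0,0,-0.08,0,0,0,0,0,-0.08,0,0,0])

```text
clock: 22.82
tcp_pos: [0.6279, 0.1168, -0.0058]
orientation: [0.001, -0.138, 0.99, 0.0]
wrist_force: [-1.4, 0.1, 4.4]
finger_gap: 0.0643
grip_force: 80.9
```

Emit:
apply_moves(moves=[0,0,0,0,0,0,0,0,0,0,0,0,0,0,0,0,0,0,0,0,0,0,0,0,0,0,1,0,0,0,0,0,2,0,0,0,0,0,4,0,0,0,0,0,6,0,0,0,0,0,8,0,0,0,0,0,8,0,0,0], claw=92)

```text
clock: 23.65
tcp_pos: [0.629, 0.1168, 0.1982]
orientation: [0.003, -0.138, 0.99, -0.0]
wrist_force: [1.1, 0.3, 0.4]
finger_gap: 0.0787
grip_force: 0.0
```

Emit:
apply_moves(moves=[-7.4,-6.4,8,0,0,-1.508,-7.4,-6.4,8,0,0,-1.508,-7.4,-6.4,8,0,0,-1.508,-7.4,-6.4,8,0,0,-1.508,-7.4,-6.4,8,0,0,-1.508,-7.4,-6.4,8,0,0,-1.508,-7.4,-6.4,8,0,0,-1.508,-7.4,-6.4,8,0,0,-1.508,-7.4,-6.4,8,0,0,-1.508,-7.4,-6.4,8,0,0,-1.508,-7.4,-6.4,1,0,0,-1.508,-7.4,-6.4,1,0,0,-1.508,-7.4,-6.4,1,0,0,-1.508,-7.4,-6.4,1,0,0,-1.508,-7.4,-6.4,1,0,0,-1.508,-7.4,-6.4,1,0,0,-1.508,-7.4,-6.4,1,0,0,-1.508,-7.4,-6.4,1,0,0,-1.508], claw=100)

```text
clock: 25.15
tcp_pos: [0.4448, -0.044, 0.2211]
orientation: [0.002, 0.578, 0.816, 0.001]
wrist_force: [0.2, -0.4, 0.1]
finger_gap: 0.0853
grip_force: 0.0
```

Run:
```python
from h import *
s=status.get_state();print(s['tcp_pos'],s['joint_pos'],s['orientation'])
shot('wrist','w12');shot('side','d12');cass('w12',(.437,-.047),.030,120,56)
r=load('side0');m=load('d12')
import sys
# vent slots as dark blobs in side view: large now on tray, medium
def slots(f,c,z,ang,hx,hy,k=9,t=25):
    r=load(f);g=cv2.cvtColor(r['image'],cv2.COLOR_BGR2GRAY)
    bh=cv2.morphologyEx(g,cv2.MORPH_BLACKHAT,np.ones((k,k)));n,l,st,ce=cv2.connectedComponentsWithStats((bh>t).astype(np.uint8))
    P=np.array([ray(r,*ce[i],z)[:2]*1000 for i in range(1,n) if 2<st[i,4]<200])
    a=np.deg2rad(ang);R=np.array([[np.cos(a),np.sin(a)],[-np.sin(a),np.cos(a)]]);Q=(P-c)@R.T
    s=(abs(Q[:,0])<hx)&(abs(Q[:,1])<hy);P=P[s];print(f,len(P),'mean',P.mean(0),cv2.minAreaRect(P.astype(np.float32)));print(np.round(Q[s]).astype(int).tolist())
slots('d12',[625,114.5],.037,16,75,33)
slots('side0',[437,-47],.030,109,60,28)
slots('w12',[437,-47],.030,109,60,28)
```

```text
[ 0.44482343 -0.04399571  0.22113121] [-2.78558628e-01  5.82225597e-02 -2.48644994e-01  1.25861698e+00
  4.19421924e-05  9.53219035e-01] [0.00249927 0.57768219 0.81625746 0.00089881]
[[424.1 -52.7 158.1 105.6 110.4]
 [431.5 -74.  116.1 101.9 114.8]] 125.0 want 120 56
d12 14 mean [627.50881781 116.5253142 ] ((627.20263671875, 116.98667907714844), (109.18397521972656, 34.634761810302734), 16.23236846923828)
[[57, 18], [39, 17], [21, 17], [3, 18], [57, -15], [-15, 19], [39, -15], [-33, 17], [21, -15], [-51, 17], [3, -16], [-15, -15], [-33, -14], [-52, -16]]
side0 10 mean [437.77051833 -47.5386525 ] ((437.9518737792969, -47.43529510498047), (28.792251586914062, 72.4537353515625), 18.41875648498535)
[[35, -14], [35, 12], [17, -15], [17, 13], [-1, -15], [-1, 14], [-19, -14], [-19, 13], [-37, -14], [-37, 14]]
w12 12 mean [437.78609969 -40.30736267] ((441.3873596191406, -44.33784484863281), (40.38098907470703, 71.95197296142578), 18.68108367919922)
[[37, 15], [37, -14], [30, -19], [30, -25], [20, 14], [19, -13], [1, 15], [1, -13], [-17, 15], [-17, -13], [-35, 15], [-35, -12]]
```

Emit:
apply_moves(moves=[-0.28,-0.13,-1,0,0,-0.015,-0.28,-0.13,-2.5,0,0,-0.015,-0.28,-0.13,-4,0,0,-0.015,-0.28,-0.13,-5.5,0,0,-0.015,-0.28,-0.13,-7,0,0,-0.015,-0.28,-0.13,-8,0,0,-0.015,-0.28,-0.13,-8.8,0,0,-0.015,-0.28,-0.13,-9.1,0,0,-0.015,-0.28,-0.13,-9.1,0,0,-0.015,-0.28,-0.13,-9.1,0,0,-0.015])

```text
clock: 26.08
tcp_pos: [0.437, -0.047, -0.0083]
orientation: [0.001, 0.584, 0.812, 0.0]
wrist_force: [0.4, -0.2, -0.5]
finger_gap: 0.0851
grip_force: 0.0
```

Emit:
apply_moves(moves=[0,0,0,0,0,0,0,0,0,0,0,0,0,0,0,0,0,0,0,0,0,0,0,0,0,0,0,0,0,0,0,0,0,0,0,0,0,0,0,0,0,0], claw=0, newtons=60)

```text
clock: 26.67
tcp_pos: [0.4373, -0.047, -0.0076]
orientation: [0.002, 0.584, 0.812, 0.001]
wrist_force: [-0.1, 0.6, 7.3]
finger_gap: 0.0544
grip_force: 63.4
```

Emit:
apply_moves(moves=[0,0,0.5,0,0,0,0,0,1,0,0,0,0,0,2,0,0,0,0,0,3,0,0,0,0,0,4,0,0,0,0,0,5,0,0,0,0,0,6,0,0,0,0,0,6,0,0,0,0,0,6,0,0,0,0,0,6,0,0,0])

```text
clock: 27.5
tcp_pos: [0.435, -0.0464, 0.14]
orientation: [-0.0, 0.584, 0.812, -0.0]
wrist_force: [-0.2, 0.1, -3.5]
finger_gap: 0.055
grip_force: 65.5
```

Emit:
apply_moves(moves=[7.7,6.5,1,0,0,1.529,7.7,6.5,1,0,0,1.529,7.7,6.5,1,0,0,1.529,7.7,6.5,1,0,0,1.529,7.7,6.5,1,0,0,1.529,7.7,6.5,1,0,0,1.529,7.7,6.5,1,0,0,1.529,7.7,6.5,1,0,0,1.529,7.7,6.5,1,0,0,1.529,7.7,6.5,1,0,0,1.529,7.7,6.5,1,0,0,1.529,7.7,6.5,1,0,0,1.529,7.7,6.5,1,0,0,1.529,7.7,6.5,1,0,0,1.529,7.7,6.5,1,0,0,1.529,7.7,6.5,1,0,0,1.529,7.7,6.5,1,0,0,1.529,7.7,6.5,1,0,0,1.529])

```text
clock: 29.0
tcp_pos: [0.6279, 0.1159, 0.1652]
orientation: [-0.0, -0.14, 0.99, 0.0]
wrist_force: [0.3, -0.5, -3.5]
finger_gap: 0.0547
grip_force: 65.8
```

Emit:
apply_moves(moves=[0,0.02,-1.5,0,0,0,0,0.02,-3,0,0,0,0,0.02,-4,0,0,0,0,0.02,-4.7,0,0,0,0,0.02,-5.1,0,0,0,0,0.02,-5.3,0,0,0,0,0.02,-5.3,0,0,0,0,0.02,-5.3,0,0,0])

```text
clock: 29.67
tcp_pos: [0.629, 0.1164, 0.0342]
orientation: [0.001, -0.141, 0.99, -0.0]
wrist_force: [0.7, -0.2, -2.1]
finger_gap: 0.0545
grip_force: 65.7
```

Emit:
apply_moves(moves=[0,0,-0.06,0,0,0,0,0,-0.1,0,0,0,0,0,-0.1,0,0,0])

```text
clock: 29.92
tcp_pos: [0.6288, 0.1164, 0.0315]
orientation: [0.001, -0.141, 0.99, -0.0]
wrist_force: [-0.1, 0.2, -3.3]
finger_gap: 0.0542
grip_force: 65.7
```

Emit:
apply_moves(moves=[0,0,-0.04,0,0,0,0,0,-0.06,0,0,0,0,0,-0.06,0,0,0])

```text
clock: 30.17
tcp_pos: [0.6284, 0.1164, 0.0295]
orientation: [0.0, -0.141, 0.99, 0.0]
wrist_force: [0.6, -0.5, -0.8]
finger_gap: 0.0543
grip_force: 65.9
```

Emit:
apply_moves(moves=[0,0,-0.03,0,0,0,0,0,-0.04,0,0,0,0,0,-0.04,0,0,0])

```text
clock: 30.42
tcp_pos: [0.6284, 0.1164, 0.0294]
orientation: [0.001, -0.141, 0.99, 0.0]
wrist_force: [-1.9, -1.2, 6.6]
finger_gap: 0.0548
grip_force: 66.8
```

Emit:
apply_moves(moves=[0,0,0,0,0,0,0,0,0,0,0,0,0,0,0,0,0,0,0,0,0,0,0,0,0,0,1,0,0,0,0,0,2,0,0,0,0,0,4,0,0,0,0,0,6,0,0,0,0,0,7,0,0,0,0,0,7,0,0,0], claw=85)

```text
clock: 31.25
tcp_pos: [0.6323, 0.1167, 0.213]
orientation: [0.007, -0.141, 0.99, -0.001]
wrist_force: [1.4, -0.8, 0.9]
finger_gap: 0.0727
grip_force: 0.0
```

Emit:
apply_moves(moves=[-10.33,-17.55,0.5,0,0,-1.752,-10.33,-17.55,0.5,0,0,-1.752,-10.33,-17.55,0.5,0,0,-1.752,-10.33,-17.55,0.5,0,0,-1.752,-10.33,-17.55,0.5,0,0,-1.752,-10.33,-17.55,0.5,0,0,-1.752,-10.33,-17.55,0.5,0,0,-1.752,-10.33,-17.55,0.5,0,0,-1.752,-10.33,-17.55,0.5,0,0,-1.752,-10.33,-17.55,0.5,0,0,-1.752,-10.33,-17.55,0.5,0,0,-1.752,-10.33,-17.55,0.5,0,0,-1.752,-10.33,-17.55,0.5,0,0,-1.752,-10.33,-17.55,0.5,0,0,-1.752,-10.33,-17.55,0.5,0,0,-1.752,-10.33,-17.55,0.5,0,0,-1.752,-10.33,-17.55,0.5,0,0,-1.752,-10.33,-17.55,0.5,0,0,-1.752,-10.33,-17.55,0.5,0,0,-1.752], claw=100)

```text
clock: 32.83
tcp_pos: [0.3702, -0.3218, 0.2155]
orientation: [0.0, 0.669, 0.743, 0.0]
wrist_force: [0.0, 0.2, 0.8]
finger_gap: 0.0854
grip_force: 0.0
```

```bash
cat >> h.py <<'E'
def slots(f,c,z,ang,hx,hy,k=9,t=25):
    r=load(f);g=cv2.cvtColor(r['image'],cv2.COLOR_BGR2GRAY)
    bh=cv2.morphologyEx(g,cv2.MORPH_BLACKHAT,np.ones((k,k)));n,l,st,ce=cv2.connectedComponentsWithStats((bh>t).astype(np.uint8))
    P=np.array([ray(r,*ce[i],z)[:2]*1000 for i in range(1,n) if 2<st[i,4]<200])
    a=np.deg2rad(ang);R=np.array([[np.cos(a),np.sin(a)],[-np.sin(a),np.cos(a)]]);Q=(P-c)@R.T
    s=(abs(Q[:,0])<hx)&(abs(Q[:,1])<hy);P=P[s];print(f,len(P),'mean',P.mean(0),cv2.minAreaRect(P.astype(np.float32)));print(np.round(Q[s]).astype(int).tolist())
E
python3 - <<'E'
from h import *
s=status.get_state();print(s['tcp_pos'],s['joint_pos'],s['orientation'])
shot('wrist','w13');shot('side','d13')
slots('d13',[627.5,116.5],.067,16,60,28)
slots('side0',[370,-323],.028,95.5,45,22)
slots('w13',[370,-323],.028,95.5,45,22)
E
```

```text
[ 0.37023927 -0.32177442  0.21551434] [-8.79347800e-01  1.48806925e-01 -1.59924689e-01  1.26195586e+00
  7.29870563e-05  5.87695316e-01] [5.91520803e-05 6.69489667e-01 7.42821366e-01 2.81974244e-05]
d13 10 mean [628.84300822 116.84317119] ((628.8322143554688, 117.35079956054688), (72.2275390625, 30.427160263061523), 16.452041625976562)
[[38, 16], [20, 14], [2, 12], [37, -14], [-16, 14], [19, -14], [-35, 14], [2, -13], [-17, -14], [-34, -14]]
side0 7 mean [ 368.40669087 -327.51966743] ((369.3963928222656, -328.14630126953125), (24.925003051757812, 45.406883239746094), 6.559030532836914)
[[-28, 13], [18, -10], [17, 11], [0, -11], [-1, 11], [-18, -12], [-19, 11]]
w13 12 mean [ 373.01541257 -323.52286287] ((371.79364013671875, -327.35626220703125), (36.55641555786133, 77.4627685546875), 3.959865093231201)
[[34, -21], [25, 0], [25, -6], [18, 16], [19, -9], [1, 13], [1, -9], [-14, -19], [-17, 13], [-17, -9], [-43, 5], [-43, -12]]
```

Emit:
apply_moves(moves=[-0.05,-0.05,-1.5,0,0,0,-0.05,-0.05,-3,0,0,0,-0.05,-0.05,-4.5,0,0,0,-0.05,-0.05,-6,0,0,0,-0.05,-0.05,-7.3,0,0,0,-0.05,-0.05,-8.3,0,0,0,-0.05,-0.05,-8.8,0,0,0,-0.05,-0.05,-8.95,0,0,0,-0.05,-0.05,-8.95,0,0,0,-0.05,-0.05,-8.95,0,0,0])

```text
clock: 33.77
tcp_pos: [0.3692, -0.324, -0.0075]
orientation: [0.001, 0.67, 0.742, -0.0]
wrist_force: [-0.1, -0.2, 0.3]
finger_gap: 0.0852
grip_force: 0.0
```

Emit:
apply_moves(moves=[0,0,0,0,0,0,0,0,0,0,0,0,0,0,0,0,0,0,0,0,0,0,0,0,0,0,0,0,0,0,0,0,0,0,0,0,0,0,0,0,0,0,0,0,0,0,0,0], claw=0, newtons=50)

```text
clock: 34.43
tcp_pos: [0.3693, -0.3243, -0.007]
orientation: [0.001, 0.67, 0.742, -0.0]
wrist_force: [-0.3, 1.4, 5.9]
finger_gap: 0.0425
grip_force: 51.8
```

Emit:
apply_moves(moves=[0,0,0.5,0,0,0,0,0,1,0,0,0,0,0,2,0,0,0,0,0,3,0,0,0,0,0,4,0,0,0,0,0,5,0,0,0,0,0,6.5,0,0,0,0,0,7.5,0,0,0,0,0,7.5,0,0,0,0,0,7.5,0,0,0])

```text
clock: 35.27
tcp_pos: [0.3693, -0.3245, 0.1808]
orientation: [0.002, 0.67, 0.742, -0.0]
wrist_force: [-0.5, -0.5, -1.6]
finger_gap: 0.0424
grip_force: 51.6
```

Emit:
apply_moves(moves=[10.38,17.66,0,0,0,1.751,10.38,17.66,0,0,0,1.751,10.38,17.66,0,0,0,1.751,10.38,17.66,0,0,0,1.751,10.38,17.66,0,0,0,1.751,10.38,17.66,0,0,0,1.751,10.38,17.66,0,0,0,1.751,10.38,17.66,0,0,0,1.751,10.38,17.66,0,0,0,1.751,10.38,17.66,0,0,0,1.751,10.38,17.66,0,0,0,1.751,10.38,17.66,0,0,0,1.751,10.38,17.66,0,0,0,1.751,10.38,17.66,0,0,0,1.751,10.38,17.66,0,0,0,1.751,10.38,17.66,0,0,0,1.751,10.38,17.66,0,0,0,1.751,10.38,17.66,0,0,0,1.751,10.38,17.66,0,0,0,1.751])

```text
clock: 36.85
tcp_pos: [0.6278, 0.1171, 0.1792]
orientation: [-0.0, -0.139, 0.99, 0.0]
wrist_force: [0.1, 0.1, -2.0]
finger_gap: 0.0427
grip_force: 51.8
```

Emit:
apply_moves(moves=[0.02,0,-1.5,0,0,0,0.02,0,-2.7,0,0,0,0.02,0,-3.5,0,0,0,0.02,0,-4.1,0,0,0,0.02,0,-4.45,0,0,0,0.02,0,-4.6,0,0,0,0.02,0,-4.6,0,0,0,0.02,0,-4.6,0,0,0])

```text
clock: 37.52
tcp_pos: [0.6294, 0.1177, 0.0653]
orientation: [0.001, -0.14, 0.99, -0.0]
wrist_force: [-0.5, -0.1, -1.7]
finger_gap: 0.0427
grip_force: 51.7
```

Emit:
apply_moves(moves=[0,0,-0.06,0,0,0,0,0,-0.1,0,0,0,0,0,-0.1,0,0,0])

```text
clock: 37.77
tcp_pos: [0.6291, 0.1179, 0.0625]
orientation: [0.001, -0.14, 0.99, -0.0]
wrist_force: [-1.0, -0.8, -1.3]
finger_gap: 0.0431
grip_force: 51.7
```

Emit:
apply_moves(moves=[0,0,-0.03,0,0,0,0,0,-0.05,0,0,0,0,0,-0.05,0,0,0])

```text
clock: 38.02
tcp_pos: [0.6286, 0.1179, 0.0605]
orientation: [0.0, -0.14, 0.99, 0.0]
wrist_force: [-1.0, -0.1, -2.5]
finger_gap: 0.0426
grip_force: 51.7
```

Emit:
apply_moves(moves=[0,0,-0.03,0,0,0,0,0,-0.04,0,0,0,0,0,-0.04,0,0,0])

```text
clock: 38.27
tcp_pos: [0.6287, 0.1179, 0.06]
orientation: [0.0, -0.14, 0.99, 0.0]
wrist_force: [-2.2, 1.4, 1.4]
finger_gap: 0.0427
grip_force: 52.2
```

Emit:
apply_moves(moves=[0,0,0,0,0,0,0,0,0,0,0,0,0,0,0,0,0,0,0,0,0,0,0,0,0,0,1,0,0,0,0,0,2,0,0,0,0,0,4,0,0,0,0,0,6,0,0,0,-8,4,6,0,0,0,-8,4,6,0,0,0,-8,4,6,0,0,0,-8,4,6,0,0,0,-8,4,6,0,0,0,-8,4,6,0,0,0,-8,4,6,0,0,0], claw=70)

```text
clock: 39.52
tcp_pos: [0.4254, 0.2192, 0.2104]
orientation: [0.0, -0.142, 0.99, 0.0]
wrist_force: [-0.6, -0.2, 0.1]
finger_gap: 0.0599
grip_force: 0.0
```

Run:
```python
from h import *
a=shot('side','d14');b=shot('scene','s14')
for f in('d14','s14'):slots(f,[628.8,117],.095,16,45,22)
slots('d14',[628.8,117],.067,16,60,28)
A=[]
for r in(a,b):
    for p,h in(((.628,.117,.05),26),((.63,-.128,.04),26)):
        x,y=map(int,proj(r,p));A.append(cv2.resize(r['image'][y-h:y+h,x-35:x+35],(400,297),interpolation=cv2.INTER_CUBIC))
cv2.imwrite('pics/f.png',np.vstack([np.hstack(A[:2]),np.hstack(A[2:])]))
```

```text
d14 4 mean [622.0023018  121.99323716] ((621.03076171875, 124.22012329101562), (41.992366790771484, 16.87779998779297), 48.96518325805664)
[[17, 13], [0, 12], [-19, 10], [-19, -9]]
s14 6 mean [626.24176665 119.45023062] ((626.218994140625, 119.23600006103516), (36.13953399658203, 21.88825035095215), 16.095775604248047)
[[-20, -8], [-20, 14], [-2, -7], [16, -7], [-2, 13], [16, 14]]
d14 1 mean [622.50809626 127.50302412] ((622.5081176757812, 127.50302124023438), (0.0, 0.0), 0.0)
[[-3, 12]]
```

View pics/f.png

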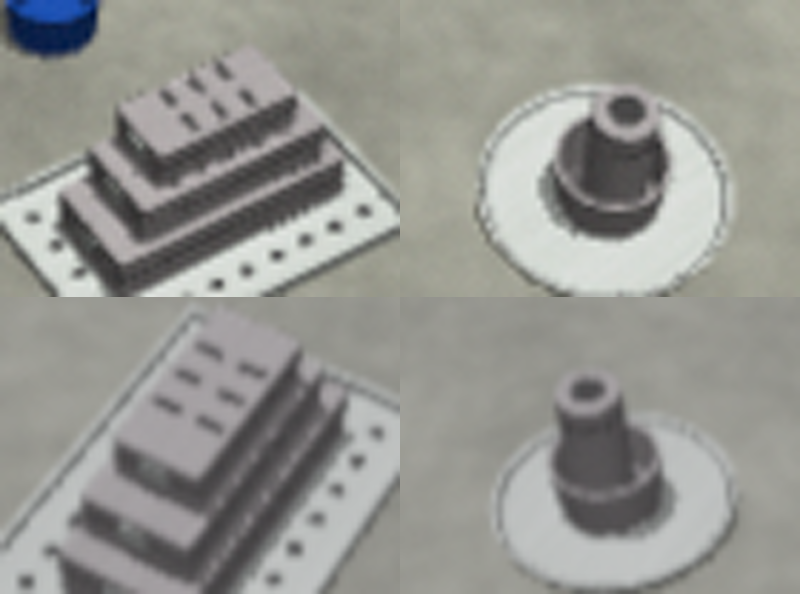

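The stack is square and centred. The canister stands in the cup: its top is at crop (627,113) in the side view and (588,390) in the scene view. I'll check its lean numerically.

Run:
```python
from h import *
for f,(cx,cy),(kx,ky) in(('d14',(227,113),(211,185)),('s14',(188,390-297),(207,463-297))):
    r=load(f);x,y=map(int,proj(r,(.63,-.128,.04)));g=lambda a,b:(x-35+a*.175-.4,y-26+b*.175-.4)
    print(f,'can top',ray(r,*g(cx,cy),.082)[:2],'cup rim',ray(r,*g(kx,ky),.037)[:2])
```

```text
d14 can top [ 0.63501902 -0.13508721] cup rim [ 0.62740292 -0.14501067]
s14 can top [ 0.63305326 -0.13092292] cup rim [ 0.63389611 -0.12243739]
```

```bash
python3 -c "
from h import *
print(job.hand_in())"
```

```text
the job is handed in; nothing more can be done
None
```

I handed the job in at about 40 s with both trays loaded: the last pictures show the three cassettes stacked flat and centred in the rectangular tray, and the canister upright in the cup in the round tray; I steered clear of the jars but did not re-check them, and the hand-in returned no verdict.

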